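# Pack the gem jars in the slide-top box and lock it

### The job

Pack the sold gem jars: slide the lid of the wooden box open, stand every jar that is out upright on the floor of the box, then slide the lid fully shut over its end ridge. Only once the lid is home, press both sprung black lock levers down until they catch and stay down; leave the stones and the notebook behind the box where they are.

Things in the scene. Friction and masses are not known exactly. Their poses are not given: they have to be found in the camera images.
- stock_box: fixed wooden slide-top box, 130 x 210 mm, 44 mm high (end walls 28 mm), with an aluminium lock plate at one end. Origin: centre of its underside, on the table; z up, x across the box, y along it towards the end where the lid slides out; the two lock levers stand beyond the -y end
- box_in (a point): centre of the box's inner floor, 4 mm above the table. Inside it is 106 mm wide (along the box's x) and 190 mm long (along y); the long sides, 44 mm high, carry the lid in grooves. Four jars fit in one row along y at 43 mm spacing
- box_lid (a joint): travel of the wooden sliding lid along the box's +y, m: 0 fully shut, 0.222 fully open (at 0.217 the inside is uncovered up to y = +90 mm). The open lid juts out past the +y end, 34 mm above the table. It slides with about 2 N and stays where left; in the last 12 mm before 0 it must be forced over the small end ridge (about 9 N), then stays home
- lid_rib (a point): centre of the finger rib on the lid, moves with it: upright wooden bar 12 mm thick (along the box's y; pinch it across this), 60 mm long (along x), 18 mm high; its top is 9 mm above this point, the lid's upper face 9 mm below it
- lever_near (a joint): angle of the sprung black lock lever at the box's -x side, rad: 0 tail up (it springs back there if let go early), about 0.46 pressed down level, where a ball detent holds it (stop at 0.49). Resistance at the pad is about 2 N at first, jumps to about 9 N from 0.23 to 0.3, then it snaps over and stays above 0.44. Its pivot is 68 mm inward (box +y) of the pad, 22 mm above the table
- lever_near_pad (a point): centre of the upper face of the thumb pad of the lever at the box's -x side (24 x 28 mm, ribbed), about 55 mm above the table when up, 26 mm when held down. The two levers are 72 mm apart; a detent block 34 mm high stands between them
- lever_far (a joint): angle of the sprung black lock lever at the box's +x side, rad: 0 tail up (it springs back there if let go early), about 0.46 pressed down level, where a ball detent holds it (stop at 0.49). Resistance at the pad is about 2 N at first, jumps to about 9 N from 0.23 to 0.3, then it snaps over and stays above 0.44. Its pivot is 68 mm inward (box +y) of the pad, 22 mm above the table
- lever_far_pad (a point): centre of the upper face of the thumb pad of the lever at the box's +x side (24 x 28 mm, ribbed), about 55 mm above the table when up, 26 mm when held down. The two levers are 72 mm apart; a detent block 34 mm high stands between them
- jar0_mid (a point): round black gem jar with clear snap top, 33 mm diameter, 22 mm high, about 20 to 30 g; this point is its centre, half-way up (11 mm above its underside), z is its axis. It stands upright on the table between the robot and the box. May be absent
- jar1_mid (a point): round black gem jar with clear snap top, 33 mm diameter, 22 mm high, about 20 to 30 g; this point is its centre, half-way up (11 mm above its underside), z is its axis. It stands upright on the table between the robot and the box. May be absent
- jar2_mid (a point): round black gem jar with clear snap top, 33 mm diameter, 22 mm high, about 20 to 30 g; this point is its centre, half-way up (11 mm above its underside), z is its axis. It stands upright on the table between the robot and the box. May be absent
- jar3_mid (a point): round black gem jar with clear snap top, 33 mm diameter, 22 mm high, about 20 to 30 g; this point is its centre, half-way up (11 mm above its underside), z is its axis. It stands upright on the table between the robot and the box. May be absent
- stone_a: bystander: polished palm stone 48 x 35 x 24 mm behind the box, origin under its centre
- stone_b: bystander: polished palm stone 46 x 33 x 21 mm behind the box, origin under its centre
- note_book: bystander: spiral notebook 140 x 104 x 14 mm behind the box on the left, origin under its centre
There are look-alikes about, which are no part of the job. What is shaped like the part that bears jar2_mid but blue, green or orange is not meant.

How it is judged:
By the outcome, as a careful person would: the job done as asked, in the order asked, and still so for the second after the job is handed in, with the robot touching nothing.
Of jar0, jar1, jar2, jar3 only 2 to 4 are there at a start; the rules pass over those that are not, and their reading is None.
At some moment in a run one of jar0, jar1, jar2, jar3 may be knocked a few centimetres aside while the robot is not near it.
Once in a run the grip may slacken for a moment while it holds something.
It also fails if it takes over 210 s, if anything falls off the work surface, if the arm or the gripper's body presses on something with over 40 N, if the wrist force passes 120 N, or if a joint passes its speed limit or range.

### The arm

A 6-joint arm with a two-finger parallel gripper is mounted at the origin on a cart in front of the work surface, level with it; the furniture and walls round the work are solid. World frame = base frame: x ahead of the robot, y to its left, z up, the work surface at z = 0. Lengths are in m, angles in degrees, forces in N, time in s.
With the tool pointing down it reaches from about 0.35 to 0.925 m from the base axis. Payload 6.4 kg.
Tool frame: the origin (TCP) lies midway between the tips of the shut fingers; the grasp point (between the pads) lies 19 mm behind it; x points along the fingers, z is the direction in which the jaws open and shut, and the axes are right-handed (so a half turn about x gives the same grasp; the last joint's range is limited). The gripper opens to 85 mm and grips with 20 to 120 N. Pads are 22 mm wide; open, the fingers measure 114 mm over their backs; the gripper's body (76 mm by 85 mm) begins 54 mm behind the grasp point. The pads swing forward as they close: fully open they stand 13 mm farther back than shut.
Start: joints at [-84.402, 14.043, 89.255, -0, 76.702, -9.975], TCP at [0.175, -0.626, 0.231] pointing down, gripper open.
Joint ranges: [-179.41, 179.41], [-58.25, 129.5], [7.25, 145.43], [-54.29, 234.29], [11.92, 165.04], [-157.13, 157.13]. Speed limits (degrees/s): [147.25, 147.25, 180, 180, 180, 180].

### API

Orientations are given as a 3x3 rotation matrix whose columns are the frame's x, y, z axes.
In Python, from cell import robot gives the robot as it stands.
- The arm moves only by the shell command python3 -m handwheel 'ROWS' [FORCE]. ROWS is a JSON object of lists of equal length, an entry for each row: "claw": the finger opening in cm, from 0 to 8.54; "delta_pos": the shift along the tool's x, y, z in cm, a list of three; "twist": the turn about the tool's x in degrees. A call has 1 to 20 rows; each row is the pose to reach, as a shift and turn from the pose commanded when the call began, along the tool's axes at that moment; what a row does not reach only later rows make up. A row lasts 1/8 s, in which the tool goes at most 62.5 mm and 10.7 degrees, less where a joint would pass 70% of its speed; a pose out of reach is approached as far as the arm can. A call with a gripper value outside its range is refused whole. The fingers move at their own pace and stop on an object; FORCE is the grip in N (left out, the last holds). Time passes only in rows, so rows that repeat a pose let the fingers close. It gives the time, the measured TCP pose, the force and the opening at its end, in the units of the state.
- robot.sense(): the state, without advancing time (a new reading comes with each control period).
- robot.capture(name): name is "scene" or "top" or "wrist"; returns the picture (384x512x3 uint8, red, green, blue); there is no depth.
- robot.calibration(name): a dict with "fovy" (degrees; the focal length in pixels is half the picture's height over the tangent of half this angle, whatever the lens; pixels are square), "cx", "cy" (the principal point, pixels), "origin" and "rotation" of the camera in the world. Camera axes: x right, y down, z forward; pixel columns grow to the right and rows downward; lengths in m; the calibration is good to about 2 mm. A picture is of the moment at which its call begins: read the wrist's pose just before it. calibration takes no time and is no camera call; for the wrist camera it gives the pose at the moment of the call.
- robot.finish_job(): hands the job in, once; it reports no verdict.
The state is a dict: "time_s": time; "qpos": joint angles; "qvel": joint speeds; "joint_efforts": joint torques, N m; "position": TCP position; "tool_rot": TCP orientation; "wrist_force": force on the tool from outside, world axes, zero at the start; "torque": the same for the moment, N m; "gripper_width": finger opening in m.
Only numpy, scipy, OpenCV 4.12 (cv2) and the standard library are available. Lean on these libraries where they do the work, as an engineer would, in place of code of your own. Each camera call takes 0.05 s, during which the arm holds its last target.

## Working session

There is one attempt and no reset: what is moved stays moved. The work goes in short steps, Python scripts to look and compute and a shell command to move; the robot and the scene stay as the last step left them, time stands still between calls to the robot, and variables do not carry over. Pictures are saved under pics/ and viewed, and the job is handed in when it is done.

```bash
ls; mkdir -p pics
python3 - <<'E'
from cell import robot
import cv2
s=robot.sense()
print({k:(s[k]) for k in ('time_s','position','tool_rot','wrist_force','gripper_width')})
for n in ('scene','top','wrist'):
    c=robot.calibration(n);print(n,c)
    im=robot.capture(n);cv2.imwrite(f'pics/{n}0.png',im[...,::-1])
E
```

```text
pics
{'time_s': 0.0, 'position': array([ 0.17446736, -0.62555601,  0.23016479]), 'tool_rot': array([[-1.90823699e-04,  9.63279132e-01,  2.68501912e-01],
       [ 1.97366320e-03,  2.68501757e-01, -9.63277173e-01],
       [-9.99998034e-01,  3.46116231e-04, -1.95242508e-03]]), 'wrist_force': array([1.26256726, 0.02566577, 0.86620004]), 'gripper_width': 0.08515621364135412}
scene {'fovy': 46.79755320246666, 'cx': 246.15674374733143, 'cy': 189.67133663352124, 'origin': array([-0.0729526 , -0.43364361,  0.62875583]), 'rotation': array([[ 0.52555796, -0.48475465,  0.69914359],
       [-0.85073638, -0.29361934,  0.43593038],
       [-0.0060372 , -0.82389357, -0.5667124 ]])}
top {'fovy': 42.70994526104673, 'cx': 258.4921151757262, 'cy': 198.14335838979974, 'origin': array([0.47766138, 0.00413334, 1.21086421]), 'rotation': array([[-1.37347371e-03, -9.96010855e-01,  8.92215781e-02],
       [-9.99979846e-01,  8.14925880e-04, -6.29635806e-03],
       [ 6.19853200e-03, -8.92284277e-02, -9.95991901e-01]])}
wrist {'fovy': 68.63385702672079, 'cx': 255.79691374927603, 'cy': 186.93678596317878, 'origin': array([ 0.24156736, -0.60884033,  0.37311508]), 'rotation': array([[ 0.26798299, -0.92776603, -0.25968311],
       [-0.96342196, -0.25856797, -0.07043247],
       [-0.00180088,  0.26905912, -0.96312198]])}
```

View pics/scene0.png

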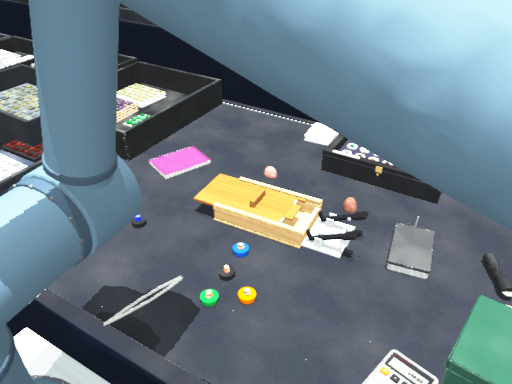

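View pics/top0.png

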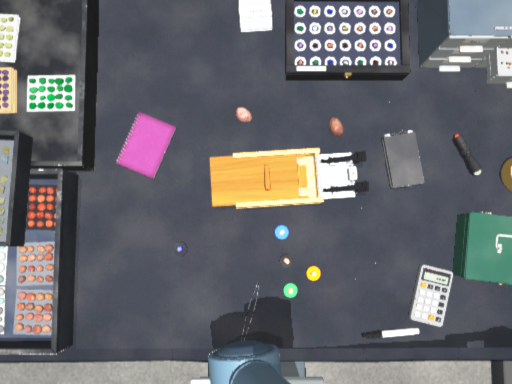

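The top view shows the box at about (277,178), with the lid jutting out to the left and levers at (360,157) and (360,187). Black jars are at (286,261) and (181,249); the blue, green and orange ones are decoys. I'll zoom in.

```bash
cat > h.py <<'E'
import numpy as np, cv2
from cell import robot
def K(c,h=384):
    f=h/2/np.tan(np.radians(c['fovy']/2)); return f
def ray(c,u,v):
    f=K(c); d=np.array([(u-c['cx'])/f,(v-c['cy'])/f,1.]); return c['origin'],c['rotation']@d
def at(c,u,v,z):
    o,d=ray(c,u,v); return o+d*(z-o[2])/d[2]
def proj(c,p):
    q=c['rotation'].T@(np.asarray(p)-c['origin']); f=K(c); return np.array([c['cx']+f*q[0]/q[2],c['cy']+f*q[1]/q[2]])
def snap(n,name,crop=None,k=1):
    c=robot.calibration(n); im=robot.capture(n)[...,::-1].copy()
    cv2.imwrite(f'pics/{name}_raw.png',im)
    o=im
    if crop: x0,y0,x1,y1=crop; o=im[y0:y1,x0:x1]
    o=cv2.resize(o,None,fx=k,fy=k,interpolation=cv2.INTER_CUBIC); cv2.imwrite(f'pics/{name}.png',o)
    return c,im
E
python3 - <<'E'
import cv2
im=cv2.imread('pics/top0.png')
cv2.imwrite('pics/t0a.png',cv2.resize(im[130:230,200:380],None,fx=4.4,fy=4.4,interpolation=cv2.INTER_CUBIC))
cv2.imwrite('pics/t0b.png',cv2.resize(im[215:315,165:335],None,fx=4.4,fy=4.4,interpolation=cv2.INTER_CUBIC))
E
```

```text
(no output)
```

View pics/t0a.png

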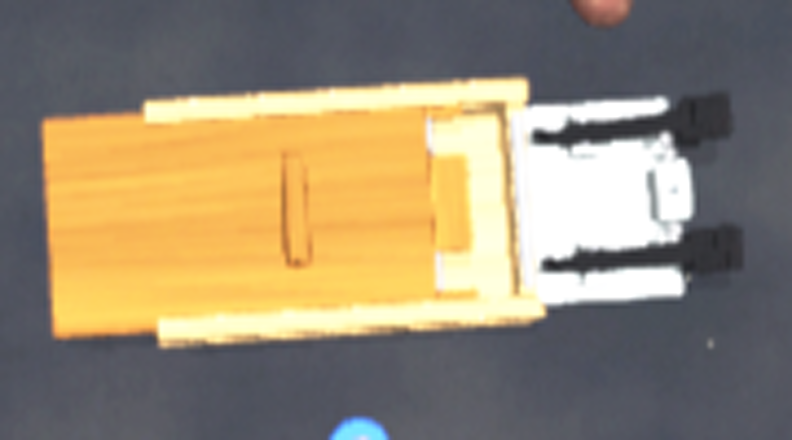

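View pics/t0b.png

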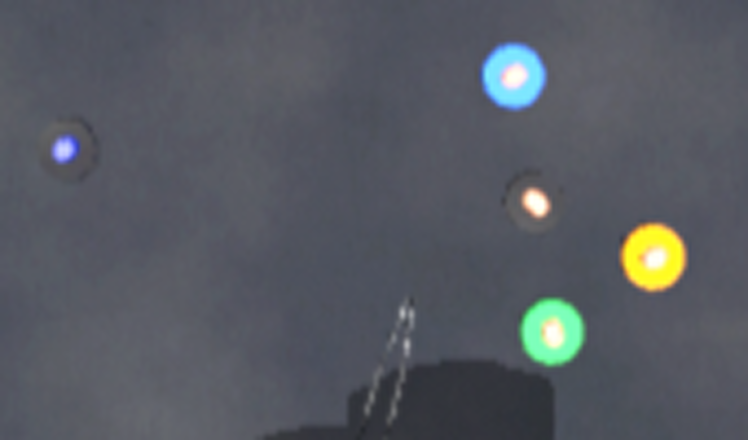

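View pics/wrist0.png

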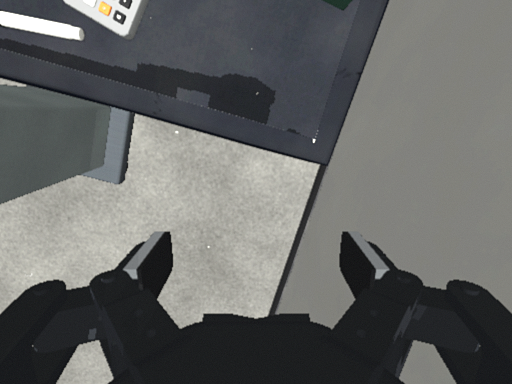

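Run:
```python
from h import *
c=robot.calibration('top')
np.set_printoptions(precision=4,suppress=True)
P={}
for n,(u,v),z in [('TL',(145,102),.044),('TR',(527,78),.044),('BR',(545,317),.044),('BL',(158,345),.044),
 ('ribtop',(290,152),.055),('ribbot',(299,265),.055),('lidTL',(43,120),.037),('lidBL',(55,338),.037),('padfar',(708,116),.055),('padnear',(717,248),.055)]:
    P[n]=at(c,200+u/4.4,130+v/4.4,z); print(n,P[n])
ctr=(P['TL']+P['TR']+P['BR']+P['BL'])/4; print(ctr, np.linalg.norm(P['TL']-P['TR']),np.linalg.norm(P['TL']-P['BL']))
for a,b in (('TR','TL'),('BR','BL')):
    d=P[a]-P[b]; print('yaw',np.degrees(np.arctan2(-d[1],-d[0])))
for n,(u,v) in [('jA',(535,202)),('jB',(68,149))]:
    print(n,at(c,165+u/4.4,215+v/4.4,.022))
```

```text
TL [0.6908 0.058  0.044 ]
TR [ 0.704  -0.1511  0.044 ]
BR [ 0.5727 -0.1592  0.044 ]
BL [0.5577 0.0506 0.044 ]
ribtop [ 0.6614 -0.0209  0.055 ]
ribbot [ 0.6    -0.0256  0.055 ]
lidTL [0.6821 0.1143 0.037 ]
lidBL [0.562  0.1069 0.037 ]
padfar [ 0.681  -0.2475  0.055 ]
padnear [ 0.609 -0.251  0.055]
[ 0.6313 -0.0504  0.044 ] 0.2095270395480695 0.13330485945566703
yaw 93.62723151703642
yaw 94.09485049696893
jA [ 0.4326 -0.0707  0.022 ]
jB [0.4618 0.1846 0.022 ]
```

```bash
cat >> h.py <<'E'
np.set_printoptions(precision=4,suppress=True)
BC=np.array([0.6313,-0.0504]); BY=np.radians(93.85)
by=np.array([np.cos(BY),np.sin(BY)]); bx=np.array([by[1],-by[0]])
def box(x,y,z): return np.r_[BC+bx*x+by*y,z]
def tobox(p): d=np.asarray(p)[:2]-BC; return np.array([d@bx,d@by])
def go(p,zang=None):
    "delta_pos (cm, tool axes) and twist (deg) to TCP p, tool z heading zang (deg world, mod 180)"
    s=robot.sense(); R=s['tool_rot']; d=R.T@(np.asarray(p)-s['position'])*100
    out=[d.round(2)]
    if zang is not None:
        cur=np.degrees(np.arctan2(R[1,2],R[0,2])); t=-(zang-cur); t=(t+90)%180-90
        out.append(round(t,1))
    print('at',s['position'],'dcm',*out,'q6',s['qpos'][5].round(1),'w',round(s['gripper_width'],4),'F',s['wrist_force'].round(1)); return d
E
python3 - <<'E'
from h import *
go(np.r_[0.6307,-0.0232,0.15],93.85)
c=robot.calibration('top')
for u,v in((428,120),(440,292)): print(tobox(at(c,200+u/4.4,130+v/4.4,.037)))
print(tobox([.6307,-.0232]),tobox([.681,-.2475]),tobox([.609,-.251]))
E
```

```text
at [ 0.1745 -0.6257  0.2304] dcm [  8.12  60.12 -45.78] 11.7 q6 -10.0 w 0.0854 F [ 0.1 -0.1 -0.5]
[ 0.0475 -0.0501]
[-0.0477 -0.0495]
[0.0012 0.0272] [ 0.0364 -0.2   ] [-0.0357 -0.1986]
```

```bash
python3 -m handwheel '{"claw":[8.5,8.5,8.5,8.5,8.5,8.5,8.5,8.5,8.5,8.5,8.5,8.5,8.5,8.5,8.5,8.5,8.5,8.5],"delta_pos":[[0,5,-3.8],[0,10,-7.6],[0,15,-11.4],[0,20,-15.2],[0,25,-19],[0,30,-22.8],[0,35,-26.6],[0,40,-30.4],[0,45,-34.2],[0,50,-38],[0,55,-42],[0,60.1,-45.8],[0,60.1,-45.8],[2,60.1,-45.8],[4,60.1,-45.8],[4,60.1,-45.8],[4,60.1,-45.8],[4,60.1,-45.8]],"twist":[0,1,2,3,4,5,6,7,8,9,10,11,11.7,11.7,11.7,11.7,11.7,11.7]}' 30
python3 - <<'E'
from h import *
go(np.r_[0.6307,-0.0232,0.15],93.85)
snap('wrist','w1'); snap('top','t1')
E
```

```text
time_s: 2.4
position: [0.6309, -0.0241, 0.1923]
tool_rot: [[0.002, 0.998, 0.067], [-0.0, 0.067, -0.998], [-1.0, 0.002, 0.0]]
wrist_force: [-0.5, -0.5, -0.0]
gripper_width: 0.0851
at [ 0.6309 -0.0241  0.1923] dcm [ 4.23 -0.02 -0.1 ] -0.0 q6 73.7 w 0.0851 F [-0.5 -0.5 -0. ]
```

View pics/w1.png

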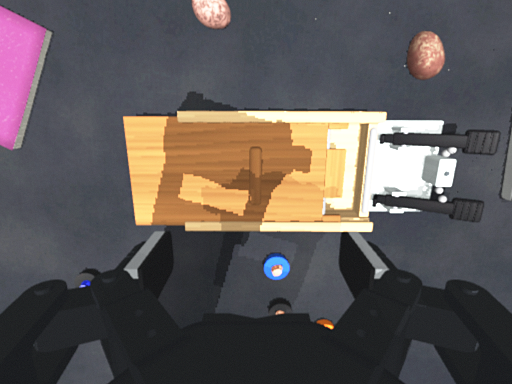

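View pics/t1.png

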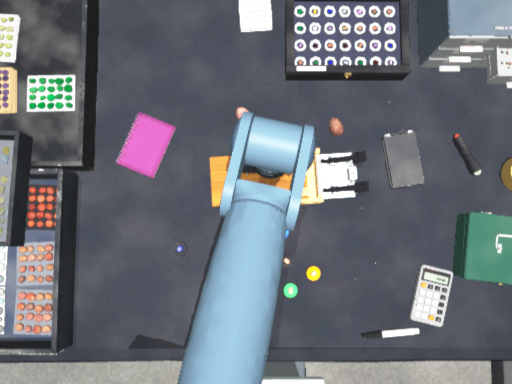

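The wrist view shows the rib upright at (256,148)-(256,205), both levers at right, and no other black jars. I'll cross-check positions and heights with it.

Run:
```python
from h import *
c=robot.calibration('wrist')
print(c['origin'])
for z in(.052,.055,.058): print('rib',z,tobox(at(c,256,149,z)),tobox(at(c,256,204,z)))
for u,v in((178,112),(386,112),(372,231),(187,231)): print(tobox(at(c,u,v,.044)))
print('pads',tobox(at(c,483,141,.055)),tobox(at(c,468,209,.055)))
print('jar',at(c,280,312,.022),at(c,87,283,.022))
```

```text
[ 0.7001 -0.0205  0.3351]
rib 0.052 [0.0316 0.0249] [-0.0269  0.0249]
rib 0.055 [0.032  0.0249] [-0.0259  0.0249]
rib 0.058 [0.0324 0.0249] [-0.0248  0.0249]
[0.0675 0.1029]
[ 0.0674 -0.1052]
[-0.0617 -0.1054]
[-0.0616  0.1024]
pads [ 0.0398 -0.1996] [-0.0316 -0.1992]
jar [ 0.4446 -0.0697  0.022 ] [0.4719 0.18   0.022 ]
```

```bash
python3 -m handwheel '{"claw":[4,4,4,4,4,4,4,4,4,4],"delta_pos":[[3,0,-0.2],[6,0,-0.2],[9,0,-0.2],[11,0,-0.2],[12.5,0,-0.2],[13.5,0,-0.2],[14.2,0,-0.2],[14.7,0,-0.2],[14.7,0,-0.2],[14.7,0,-0.2]],"twist":[0,0,0,0,0,0,0,0,0,0]}' 30
python3 - <<'E'
from h import *
go(box(0.002,.026,0.045),93.85)
snap('wrist','w2')
E
```

```text
time_s: 3.75
position: [0.6307, -0.0217, 0.0448]
tool_rot: [[0.001, 0.998, 0.068], [-0.0, 0.068, -0.998], [-1.0, 0.001, 0.0]]
wrist_force: [0.1, -0.3, 0.3]
gripper_width: 0.0403
at [ 0.6307 -0.0217  0.0448] dcm [-0.02  0.06  0.27] 0.0 q6 73.9 w 0.0403 F [ 0.1 -0.3  0.3]
```

View pics/w2.png

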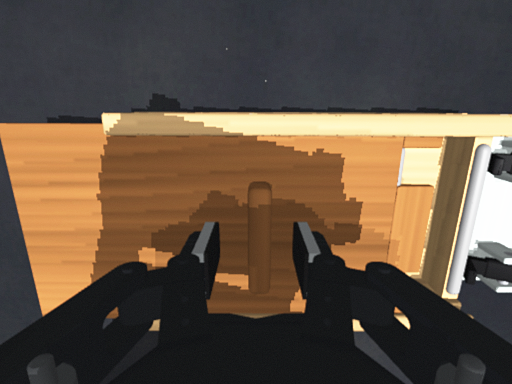

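The fingers straddle the rib (260,240), which is slightly right of their midpoint. Closing now.

```bash
python3 -m handwheel '{"claw":[4,2.5,1,0.8,0.8,0.8,0.8],"delta_pos":[[0,0,0.1],[0,0,0.2],[0,0,0.2],[0,0,0.2],[0,0,0.2],[0,0,0.2],[0,0,0.2]],"twist":[0,0,0,0,0,0,0]}' 40
```

```text
time_s: 4.68
position: [0.6306, -0.0237, 0.0445]
tool_rot: [[0.0, 0.998, 0.068], [-0.0, 0.068, -0.998], [-1.0, 0.0, 0.0]]
wrist_force: [-1.8, -1.0, 4.1]
gripper_width: 0.0109
```

```bash
python3 -m handwheel '{"claw":[0.8,0.8,0.8,0.8,0.8,0.8,0.8,0.8,0.8,0.8,0.8,0.8,0.8,0.8,0.8],"delta_pos":[[-0.1,0,-0.5],[-0.1,0,-1.5],[-0.1,0,-2.5],[-0.1,0,-3.5],[-0.1,0,-4.5],[-0.1,0,-5.5],[-0.1,0,-6.5],[-0.1,0,-7.5],[-0.1,0,-8.5],[-0.1,0,-9.5],[-0.1,0,-10.5],[-0.1,0,-11.5],[-0.1,0,-12.5],[-0.1,0,-13.5],[-0.1,0,-14]],"twist":[0,0,0,0,0,0,0,0,0,0,0,0,0,0,0]}' 40
python3 - <<'E'
from h import *
s=robot.sense(); print(tobox(s['position']),s['wrist_force'])
snap('wrist','w3'); snap('top','t3',(130,100,330,230),4)
E
```

```text
time_s: 6.55
position: [0.6215, 0.1171, 0.0447]
tool_rot: [[0.002, 0.998, 0.068], [0.0, 0.068, -0.998], [-1.0, 0.002, 0.0]]
wrist_force: [7.7, -0.1, -8.5]
gripper_width: 0.011
[0.0015 0.1678] [ 7.6846 -0.1243 -8.5349]
```

View pics/t3.png

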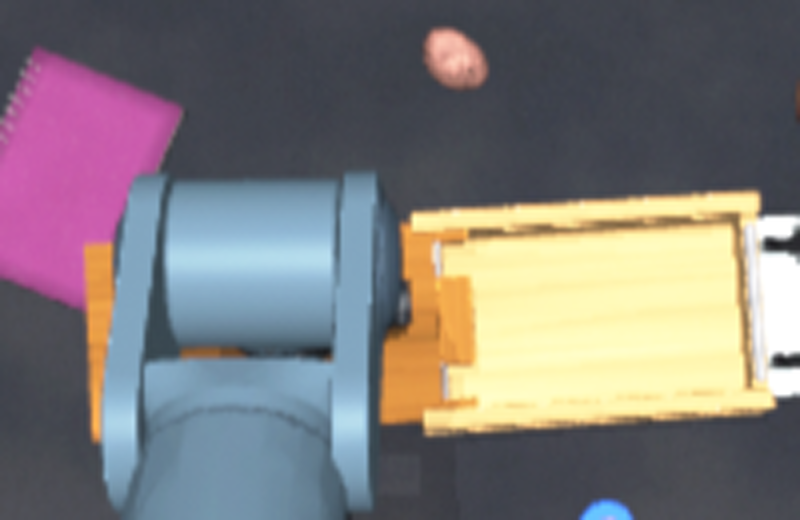

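View pics/w3.png

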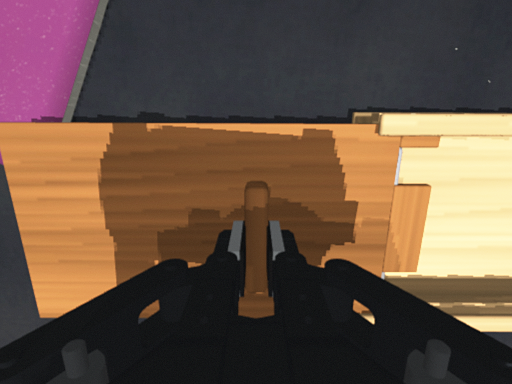

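```bash
python3 -m handwheel '{"claw":[0.8,0.8,0.8,0.8,0.8,0.8],"delta_pos":[[0,0.1,-0.5],[0,0.1,-1],[0,0.1,-1.5],[0,0.1,-1.8],[0,0.1,-2],[0,0.1,-2]],"twist":[0,0,0,0,0,0]}' 40
python3 - <<'E'
from h import *
s=robot.sense(); print(tobox(s['position']),s['wrist_force'])
E
```

```text
time_s: 7.4
position: [0.6203, 0.1365, 0.0447]
tool_rot: [[-0.001, 0.998, 0.068], [0.001, 0.068, -0.998], [-1.0, -0.001, -0.001]]
wrist_force: [4.7, 0.3, -11.1]
gripper_width: 0.0103
[0.0015 0.1872] [  4.6846   0.2881 -11.098 ]
```

```bash
python3 -m handwheel '{"claw":[0.8,0.8,0.8,0.8,0.8],"delta_pos":[[0,0.05,-0.2],[0,0.05,-0.4],[0,0.05,-0.6],[0,0.05,-0.7],[0,0.05,-0.7]],"twist":[0,0,0,0,0]}' 40
python3 - <<'E'
from h import *
s=robot.sense(); print(tobox(s['position']),s['wrist_force'])
E
```

```text
time_s: 8.02
position: [0.6199, 0.1421, 0.0447]
tool_rot: [[-0.002, 0.998, 0.068], [-0.002, 0.068, -0.998], [-1.0, -0.002, 0.002]]
wrist_force: [1.6, -6.5, -10.7]
gripper_width: 0.0107
[0.0016 0.1929] [  1.6388  -6.5091 -10.6863]
```

```bash
python3 -m handwheel '{"claw":[4,4,4,4,4,4,4,4,4],"delta_pos":[[0,0,0.1],[0,0,0.1],[0,0,0.1],[0,0,0.1],[-3,0,0.1],[-8,0,0.1],[-12,0,0.1],[-12,0,0.1],[-12,0,0.1]],"twist":[0,0,0,0,0,0,0,0,0]}' 40
python3 - <<'E'
from h import *
snap('wrist','w4'); snap('top','t4')
go([0.43,-0.07,.2],None)
E
```

```text
time_s: 9.15
position: [0.6203, 0.1422, 0.1647]
tool_rot: [[-0.001, 0.998, 0.068], [0.0, 0.068, -0.998], [-1.0, -0.001, -0.0]]
wrist_force: [-0.1, 0.1, -0.3]
gripper_width: 0.0399
at [0.6197 0.1421 0.1634] dcm [ -3.6  -20.37  19.88] q6 88.8 w 0.0399 F [-0.1 -1.  -0.1]
```

View pics/t4.png

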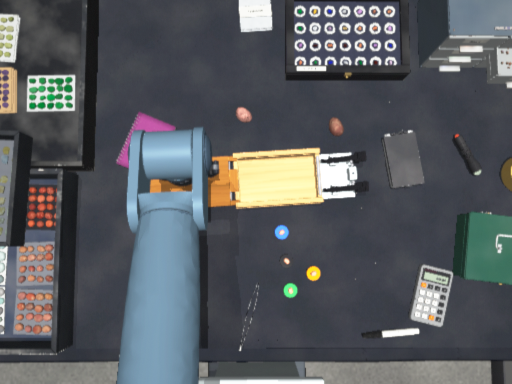

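View pics/w4.png

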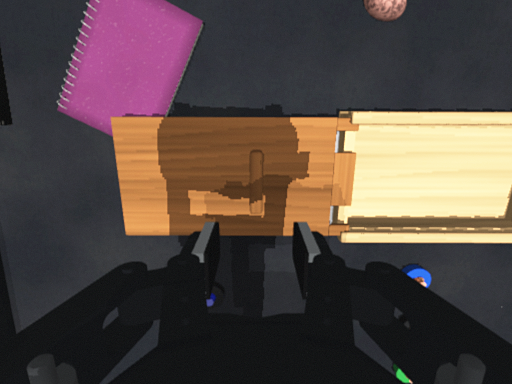

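```bash
python3 - <<'E'
from h import *
go([0.40,0.18,.2])
E
python3 -m handwheel '{"claw":[5,5,5,5,5,5,5,5,5],"delta_pos":[[-1.5,-3,-0.5],[-3,-8,-1],[-3.6,-13,-2],[-3.6,-18,-3],[-3.6,-22,-2.5],[-3.6,-22,-2.5],[-3.6,-22,-2.5],[-3.6,-22,-2.5],[-3.6,-22,-2.5]],"twist":[0,0,0,0,0,0,0,0,0]}' 40
python3 - <<'E'
from h import *
go([0.40,0.18,.2])
snap('wrist','w5')
E
```

```text
at [0.6197 0.1421 0.1634] dcm [ -3.59 -21.67  -5.27] q6 88.8 w 0.0399 F [-0.1 -1.  -0.1]
time_s: 10.38
position: [0.4002, 0.1521, 0.2012]
tool_rot: [[-0.001, 0.998, 0.067], [-0.0, 0.067, -0.998], [-1.0, -0.001, -0.0]]
wrist_force: [-0.4, -0.7, 0.2]
gripper_width: 0.0501
at [0.4002 0.1521 0.2012] dcm [ 0.12  0.17 -2.78] q6 91.7 w 0.0501 F [-0.4 -0.7  0.2]
```

View pics/w5.png

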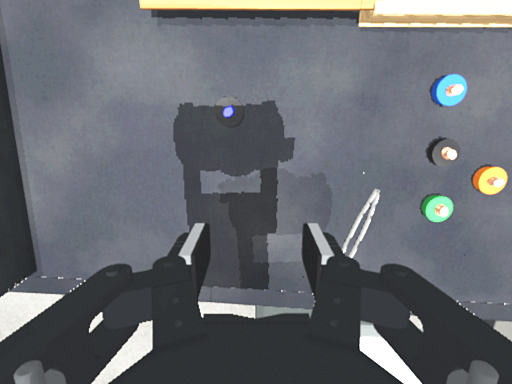

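The wrist view shows two black jars, at (229,111) and (447,152), and no others in the area.

Run:
```python
from h import *
im=cv2.imread('pics/w5_raw.png')
cv2.imwrite('pics/w5z.png',np.hstack([cv2.resize(np.clip(im[80:140,200:260]*2.0,0,255).astype('uint8'),None,fx=6,fy=6),cv2.resize(np.clip(im[120:180,415:475]*2.,0,255).astype('uint8'),None,fx=6,fy=6)]))
```

```text
(no output)
```

View pics/w5z.png

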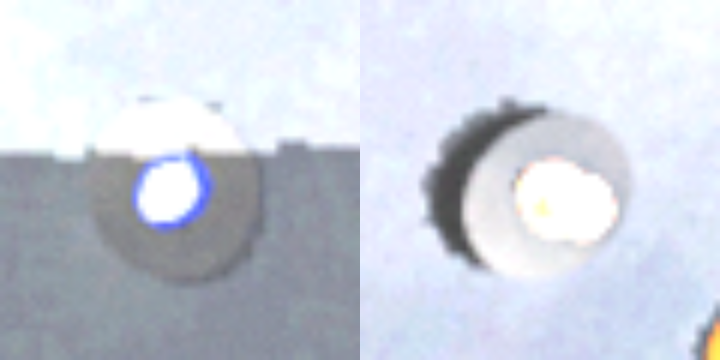

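Run:
```python
from h import *
c=robot.calibration('wrist')
B=at(c,229.2,110.7,.021);A=at(c,446.3,152,.021);print(A,B)
print(27.7/K(c)*np.linalg.norm(B-c['origin']))
go(np.r_[B[:2],.10]);
```

```text
[ 0.4356 -0.0668  0.021 ] [0.4648 0.1847 0.021 ]
0.031937730958642746
at [0.4001 0.1522 0.2012] dcm [10.12  6.69 -2.81] q6 91.7 w 0.0497 F [0.  1.  0.1]
```

```bash
python3 -m handwheel '{"claw":[5,5,5,5,5,5,5],"delta_pos":[[0,4,-2],[4,6.5,-2.8],[9,6.5,-2.8],[13,6.5,-2.8],[14,6.5,-2.8],[14,6.5,-2.8],[14,6.5,-2.8]],"twist":[0,0,0,0,0,0,0]}' 25
python3 - <<'E'
from h import *
go([0.4635,0.1847,.007])
snap('wrist','w6')
E
```

```text
time_s: 11.3
position: [0.4642, 0.1848, 0.0633]
tool_rot: [[0.004, 0.998, 0.068], [0.001, 0.068, -0.998], [-1.0, 0.004, -0.0]]
wrist_force: [1.0, 0.5, -0.2]
gripper_width: 0.0504
at [0.4642 0.1848 0.0633] dcm [ 5.63 -0.1   0.01] q6 94.8 w 0.0504 F [ 1.   0.5 -0.2]
```

View pics/w6.png

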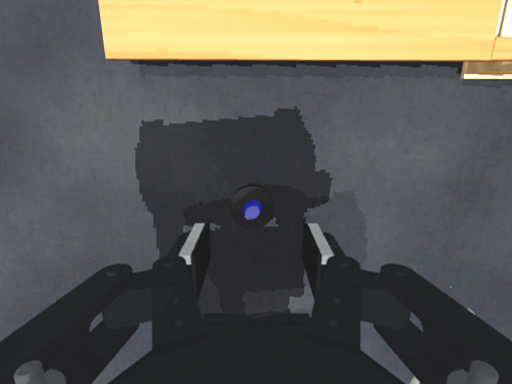

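```bash
python3 - <<'E'
from h import *
c=robot.calibration('wrist'); print(at(c,252,206,.02))
E
python3 -m handwheel '{"claw":[5,5,5,5,5,5,3,2.9,2.9,2.9,2.9,2.9],"delta_pos":[[2,0,0],[4,0,0],[5,0,0],[5.6,0,0],[5.6,0,0],[5.6,0,0],[5.6,0,0],[5.6,0,0],[5.6,0,0],[5.6,0,0],[5.6,0,0],[5.6,0,0]],"twist":[0,0,0,0,0,0,0,0,0,0,0,0]}' 25
```

```text
[0.4678 0.1864 0.02  ]
time_s: 12.85
position: [0.4631, 0.1846, 0.006]
tool_rot: [[0.001, 0.998, 0.068], [0.0, 0.068, -0.998], [-1.0, 0.001, 0.0]]
wrist_force: [-1.8, -0.5, 6.0]
gripper_width: 0.0309
```

```bash
python3 -m handwheel '{"claw":[2.6,2.6,2.6,2.6,2.6,2.6,2.6,2.6],"delta_pos":[[-1,0,0],[-3,0,0],[-6,0,0],[-8,0,0],[-8,0,0],[-8,0,0],[-8,0,0],[-8,0,0]],"twist":[0,0,0,0,0,0,0,0]}' 35
python3 - <<'E'
from h import *
go(box(0.001,-0.03,0.09),3.85)
snap('wrist','w7')
E
```

```text
time_s: 13.85
position: [0.462, 0.1844, 0.0844]
tool_rot: [[-0.002, 0.998, 0.068], [-0.0, 0.068, -0.998], [-1.0, -0.002, 0.0]]
wrist_force: [0.2, -0.5, -0.6]
gripper_width: 0.03
at [0.462  0.1844 0.0844] dcm [-0.58 15.41 27.57] -90.0 q6 94.8 w 0.03 F [ 0.2 -0.5 -0.6]
```

View pics/w7.png

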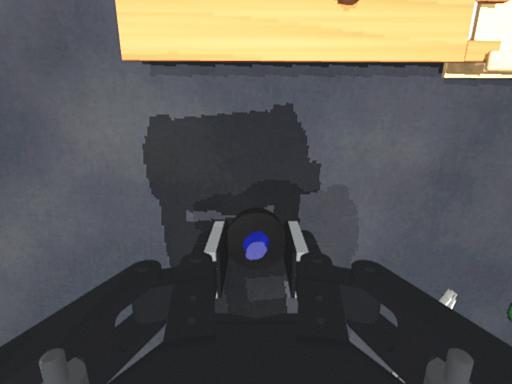

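The jar is held between the pads at (257,240). Carrying it to the box.

```bash
python3 -m handwheel '{"claw":[2.6,2.6,2.6,2.6,2.6,2.6,2.6,2.6,2.6,2.6,2.6,2.6,2.6,2.6,2.6],"delta_pos":[[-1,0,2],[-2,0,5],[-2,1,8],[-2,3,11],[-2,5,14],[-2,7,17],[-2,9,20],[-2,11,23],[-2,13,25],[-2,14,26.5],[-2,15.4,27.6],[-2,15.4,27.6],[-2,15.4,27.6],[-2,15.4,27.6],[-2,15.4,27.6]],"twist":[-8,-16,-24,-32,-40,-48,-56,-64,-72,-80,-88,-90,-90,-90,-90]}' 35
python3 - <<'E'
from h import *
go(box(0.002,-0.03,0.012),3.85)
snap('wrist','w8'); snap('scene','s8',(180,150,380,270),4)
E
```

```text
time_s: 15.78
position: [0.6345, -0.08, 0.1053]
tool_rot: [[-0.0, -0.067, 0.998], [0.0, 0.998, 0.067], [-1.0, 0.0, -0.0]]
wrist_force: [-0.3, -0.2, -0.0]
gripper_width: 0.03
at [ 0.6345 -0.08    0.1053] dcm [ 9.33 -0.02  0.08] 0.0 q6 -21.2 w 0.03 F [-0.3 -0.2 -0. ]
```

View pics/w8.png

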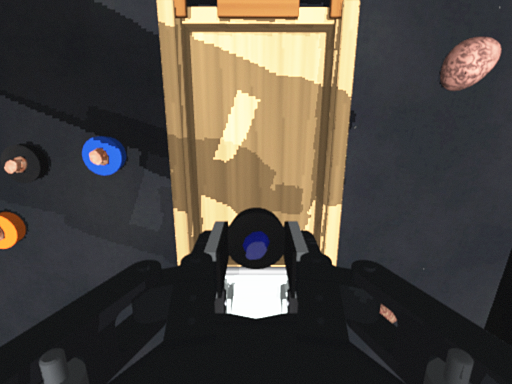

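View pics/s8.png

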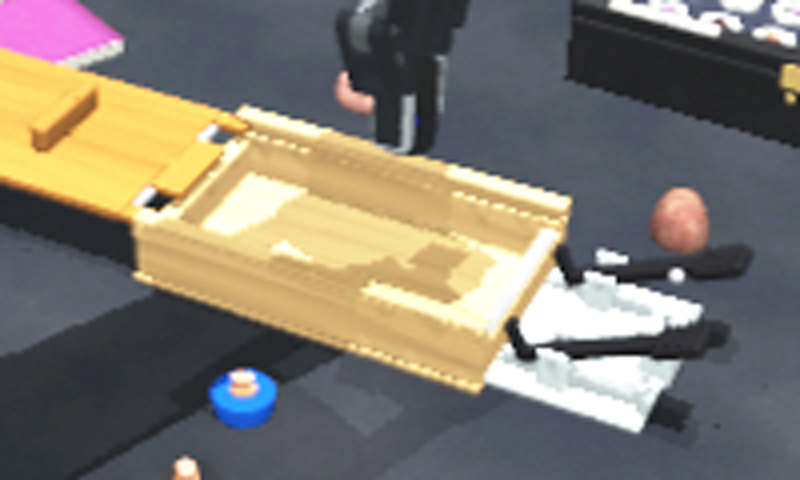

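```bash
python3 -m handwheel '{"claw":[2.6,2.6,2.6,2.6,2.6,2.6,2.6,2.6],"delta_pos":[[2,0,0.1],[4,0,0.1],[6,0,0.1],[7.5,0,0.1],[8.6,0,0.1],[9.2,0,0.1],[9.4,0,0.1],[9.4,0,0.1]],"twist":[0,0,0,0,0,0,0,0]}' 35
```

```text
time_s: 16.88
position: [0.6362, -0.0805, 0.0118]
tool_rot: [[0.001, -0.068, 0.998], [-0.0, 0.998, 0.068], [-1.0, -0.0, 0.001]]
wrist_force: [-0.2, -0.4, -0.4]
gripper_width: 0.0303
```

```bash
python3 -m handwheel '{"claw":[2.6,2.6,3.6,4.6,4.6,4.6,4.6,4.6,4.6,4.6],"delta_pos":[[0.15,0,0],[0.15,0,0],[0.15,0,0],[0.15,0,0],[0.15,0,0],[-1,0,0],[-4,0,0],[-8,0,0],[-10,0,0],[-10,0,0]],"twist":[0,0,0,0,0,0,0,0,0,0]}' 35
python3 - <<'E'
from h import *
go([0.4345,-0.068,.10],30)
snap('wrist','w9')
E
```

```text
time_s: 18.12
position: [0.637, -0.0807, 0.1134]
tool_rot: [[0.004, -0.068, 0.998], [-0.001, 0.998, 0.068], [-1.0, -0.001, 0.004]]
wrist_force: [0.1, -0.0, 1.0]
gripper_width: 0.0458
at [ 0.637  -0.0807  0.1134] dcm [  1.26   2.64 -20.13] -26.1 q6 -21.2 w 0.0458 F [ 0.1 -0.   1. ]
```

View pics/w9.png

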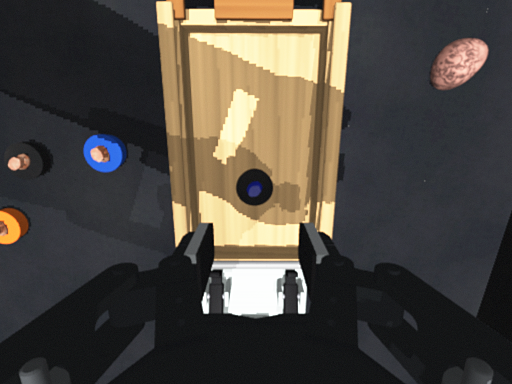

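Jar B stands upright in the box at (254,187). Going to jar A next, with the jaws turned to the free gap.

Run:
```python
from h import *
c=robot.calibration('wrist'); print(tobox(at(c,254.5,187,.025)))
go([0.41,-0.05,.15],-57)
```

```text
[ 0.0027 -0.0275]
at [ 0.6358 -0.0804  0.1114] dcm [ -3.87   4.56 -22.32] 60.9 q6 -21.2 w 0.0461 F [-0.4 -0.4 -0.3]
```

```bash
python3 -m handwheel '{"claw":[4.8,4.8,4.8,4.8,4.8,4.8,4.8,4.8,4.8,4.8],"delta_pos":[[-2,0.5,-4],[-3.9,0.5,-8],[-3.9,0.5,-13],[-3.9,0.5,-18],[-3.9,0.5,-22],[-3.9,0.5,-23.6],[-3.9,0.5,-23.6],[-3.9,0.5,-23.6],[-3.9,0.5,-23.6],[-3.9,0.5,-23.6]],"twist":[8,16,25,34,43,52,61,61,61,61]}' 25
python3 - <<'E'
from h import *
go([0.4345,-0.068,.10],-57)
snap('wrist','w10'); snap('top','t10')
E
```

```text
time_s: 19.42
position: [0.4, -0.0912, 0.1499]
tool_rot: [[-0.001, 0.839, 0.544], [0.0, 0.544, -0.839], [-1.0, -0.0, -0.001]]
wrist_force: [-0.5, 0.8, -0.4]
gripper_width: 0.0483
at [ 0.4    -0.0912  0.1499] dcm [ 4.99  4.16 -0.06] -0.0 q6 28.3 w 0.0483 F [-0.5  0.8 -0.4]
```

View pics/w10.png

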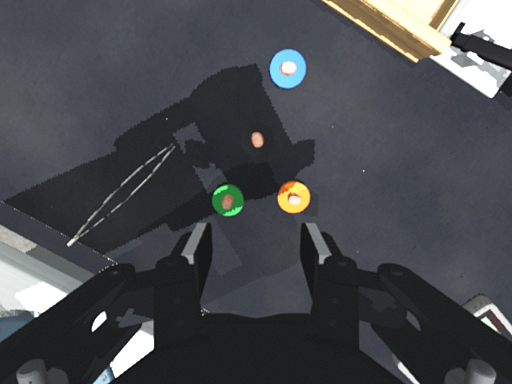

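View pics/t10.png

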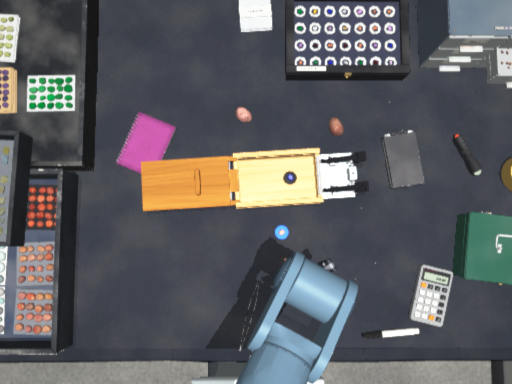

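Run:
```python
from h import *
im=cv2.imread('pics/w10_raw.png').astype(float)
cv2.imwrite('pics/w10z.png',cv2.resize(np.clip(im[105:175,220:295]*4,0,255).astype('uint8'),None,fx=7,fy=7))
```

```text
(no output)
```

View pics/w10z.png

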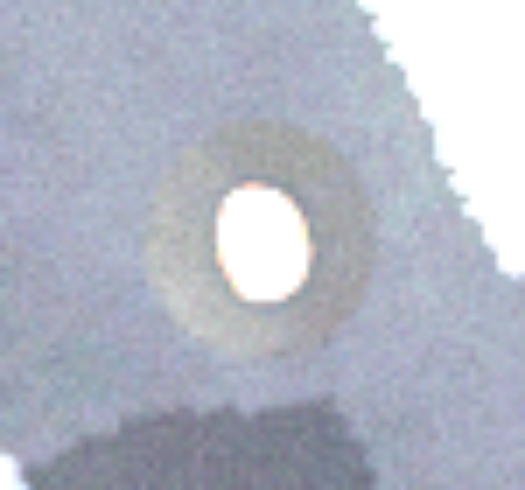

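Disc centre is at (258,238) in the zoom, which is (256.9,139) in the full picture.

Run:
```python
from h import *
c=robot.calibration('wrist'); A=at(c,256.9,139,.021); print(A)
for n,u,v in(('or',294,197),('gr',228,200),('bl',288,69)): print(n,np.linalg.norm(at(c,u,v,.021)-A))
go(np.r_[A[:2],.06],-57); go([0.4345,-0.068,.06],-57)
```

```text
[ 0.4354 -0.0717  0.021 ]
or 0.0694004548371107
gr 0.06813154971085383
bl 0.06827643150759302
at [ 0.4001 -0.0913  0.1501] dcm [9.01 4.03 0.28] -0.1 q6 28.3 w 0.0484 F [ 0.7  0.3 -0.8]
at [ 0.4001 -0.0913  0.1501] dcm [ 9.01  4.16 -0.08] -0.1 q6 28.3 w 0.0484 F [ 0.7  0.3 -0.8]
```

```bash
python3 -m handwheel '{"claw":[4.8,4.8,4.8,4.8,4.8,4.8,4.8,4.8,4.8,4.8,3,2.6,2.6,2.6,2.6,2.6],"delta_pos":[[0,2.5,0.1],[3,4,0.2],[6,4,0.2],[9,4,0.2],[11,4,0.2],[13,4,0.2],[14,4,0.2],[14.3,4,0.2],[14.3,4,0.2],[14.3,4,0.2],[14.3,4,0.2],[14.3,4,0.2],[14.3,4,0.2],[14.3,4,0.2],[14.3,4,0.2],[14.3,4,0.2]],"twist":[0,0,0,0,0,0,0,0,0,0,0,0,0,0,0,0]}' 30
python3 -m handwheel '{"claw":[2.6,2.6,2.6,2.6,2.6,2.6],"delta_pos":[[-1,0,0],[-3,0,0],[-6,0,0],[-9,0,0],[-9,0,0],[-9,0,0]],"twist":[0,0,0,0,0,0]}' 35
python3 - <<'E'
from h import *
go(box(0.001,0.022,0.105),3.85)
snap('wrist','w11')
E
```

```text
time_s: 21.52
position: [0.4352, -0.0715, 0.0081]
tool_rot: [[0.001, 0.84, 0.543], [-0.0, 0.543, -0.84], [-1.0, 0.0, 0.001]]
wrist_force: [-1.7, 0.8, 6.5]
gripper_width: 0.0307
time_s: 22.28
position: [0.4342, -0.0711, 0.0968]
tool_rot: [[-0.001, 0.84, 0.543], [0.0, 0.543, -0.84], [-1.0, -0.0, -0.001]]
wrist_force: [-0.6, 0.3, -0.3]
gripper_width: 0.03
at [ 0.4342 -0.0711  0.0968] dcm [-0.84 18.83  7.09] -61.0 q6 33.0 w 0.03 F [-0.6  0.3 -0.3]
```

View pics/w11.png

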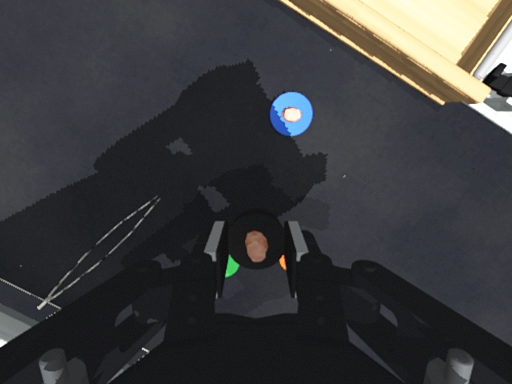

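```bash
python3 -m handwheel '{"claw":[2.6,2.6,2.6,2.6,2.6,2.6,2.6,2.6,2.6,2.6,2.6],"delta_pos":[[-1,2,1],[-1,5,2],[-1,8,3],[-1,11,4],[-1,14,5.5],[-1,16.5,6.5],[-1,18.8,7.1],[-1,18.8,7.1],[-1,18.8,7.1],[-1,18.8,7.1],[-1,18.8,7.1]],"twist":[-8,-17,-26,-35,-44,-53,-61,-61,-61,-61,-61]}' 35
python3 - <<'E'
from h import *
go(box(0.002,0.022,0.012),3.85)
snap('wrist','w12')
E
```

```text
time_s: 23.7
position: [0.6306, -0.0291, 0.1073]
tool_rot: [[-0.0, -0.067, 0.998], [0.0, 0.998, 0.067], [-1.0, 0.0, -0.0]]
wrist_force: [-0.1, 0.7, 0.3]
gripper_width: 0.0304
at [ 0.6306 -0.0291  0.1073] dcm [9.53 0.07 0.13] -0.0 q6 -16.7 w 0.0304 F [-0.1  0.7  0.3]
```

View pics/w12.png

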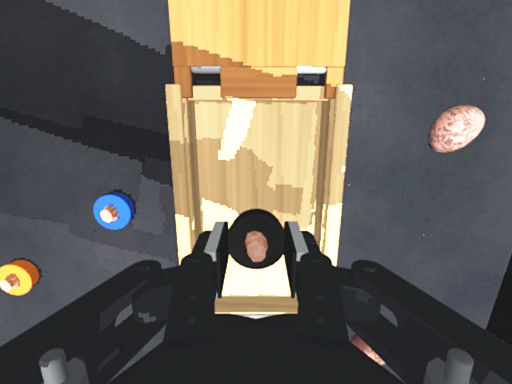

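```bash
python3 -m handwheel '{"claw":[2.6,2.6,2.6,2.6,2.6,2.6,2.6,2.6,2.6,3.6,4.6,4.6,4.6,4.6,4.6,4.6,4.6,4.6],"delta_pos":[[2,0.1,0.1],[4,0.1,0.1],[6,0.1,0.1],[7.5,0.1,0.1],[8.6,0.1,0.1],[9.2,0.1,0.1],[9.5,0.1,0.1],[9.5,0.1,0.1],[9.5,0.1,0.1],[9.5,0.1,0.1],[9.5,0.1,0.1],[9.5,0.1,0.1],[8.5,0.1,0.1],[6,0.1,0.1],[2,0.1,0.1],[-3,0.1,0.1],[-3,0.1,0.1],[-3,0.1,0.1]],"twist":[0,0,0,0,0,0,0,0,0,0,0,0,0,0,0,0,0,0]}' 35
python3 - <<'E'
from h import *
go(box(0.002,0.192,0.165),93.85)
snap('wrist','w13')
E
```

```text
time_s: 26.0
position: [0.6319, -0.0278, 0.1374]
tool_rot: [[0.0, -0.068, 0.998], [-0.0, 0.998, 0.068], [-1.0, -0.0, 0.0]]
wrist_force: [1.1, 0.0, -0.1]
gripper_width: 0.0459
at [ 0.6319 -0.0278  0.1374] dcm [-2.76 16.95 -0.  ] -90.0 q6 -16.6 w 0.0459 F [ 1.1  0.  -0.1]
```

View pics/w13.png

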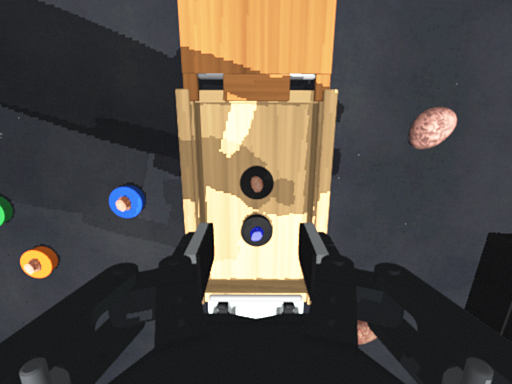

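Both jars stand upright in the box, at (257,183) and (257,231). Before closing I'll check for any missed black jars with a contrast-boosted composite.

Run:
```python
from h import *
a=cv2.imread('pics/top0.png').astype(float);b=cv2.imread('pics/t10_raw.png').astype(float)
o=np.vstack([x[210:360,60:460] for x in(a,b)])
cv2.imwrite('pics/cmp.png',cv2.resize(np.clip(o*2.2,0,255).astype('uint8'),None,fx=2,fy=2,interpolation=cv2.INTER_CUBIC))
```

```text
(no output)
```

View pics/cmp.png

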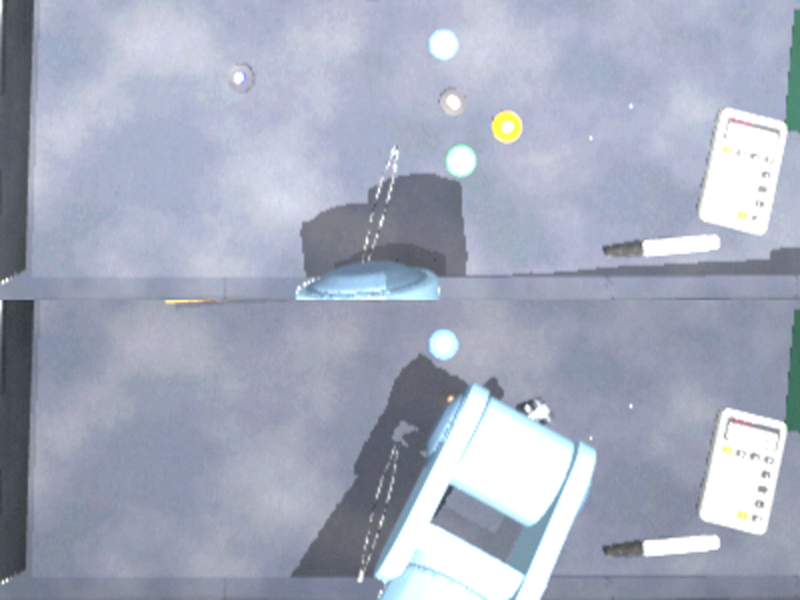

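```bash
python3 -m handwheel '{"claw":[4,4,4,4,4,4,4,4,4,4,4,4],"delta_pos":[[-2.8,2,0],[-2.8,4,0],[-2.8,6,0],[-2.8,8,0],[-2.8,10,0],[-2.8,12,0],[-2.8,14,0],[-2.8,16,0],[-2.8,17,0],[-2.8,17,0],[-2.8,17,0],[-2.8,17,0]],"twist":[9,19,29,39,49,59,69,79,89,90,90,90]}' 40
python3 - <<'E'
from h import *
go(box(0.002,0.193,0.045),93.85)
snap('wrist','w14')
E
```

```text
time_s: 27.55
position: [0.6205, 0.1413, 0.1649]
tool_rot: [[-0.001, 0.998, 0.068], [-0.0, 0.068, -0.998], [-1.0, -0.001, 0.0]]
wrist_force: [0.1, -0.2, 0.5]
gripper_width: 0.0399
at [0.6205 0.1413 0.1649] dcm [11.99 -0.   -0.11] 0.1 q6 88.7 w 0.0399 F [ 0.1 -0.2  0.5]
```

View pics/w14.png

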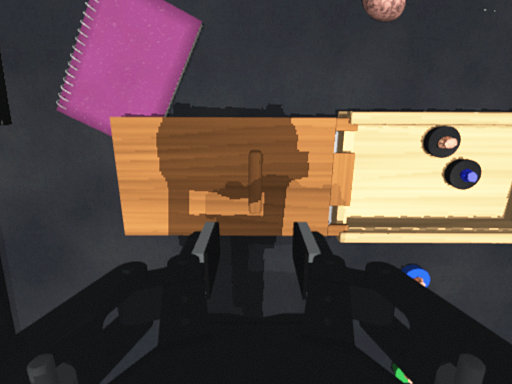

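Jar A was knocked sideways inside the box, to (443,142). I'll check that it is still upright.

Run:
```python
from h import *
c=robot.calibration('wrist')
im=cv2.imread('pics/w14_raw.png').astype(float)
cv2.imwrite('pics/w14z.png',cv2.resize(np.clip(im[100:210,400:512]*1.8,0,255).astype('uint8'),None,fx=5,fy=5,interpolation=cv2.INTER_CUBIC))
print(tobox(at(c,443,142,.024)),tobox(at(c,463,174,.024)))
snap('scene','s14',(180,150,380,270),4)
```

```text
[0.0391 0.0029] [ 0.0062 -0.0238]
```

View pics/w14z.png

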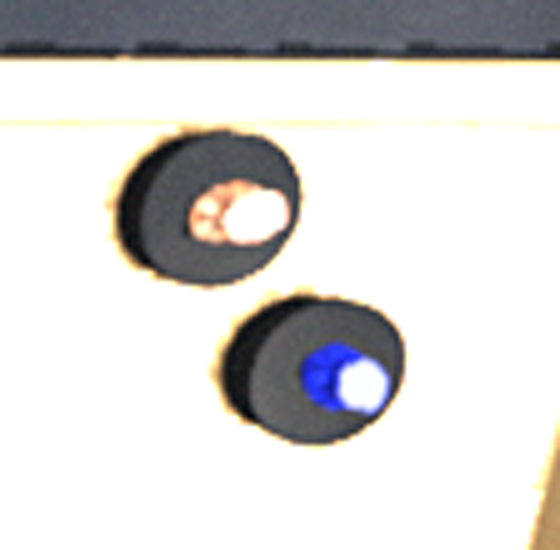

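View pics/s14.png

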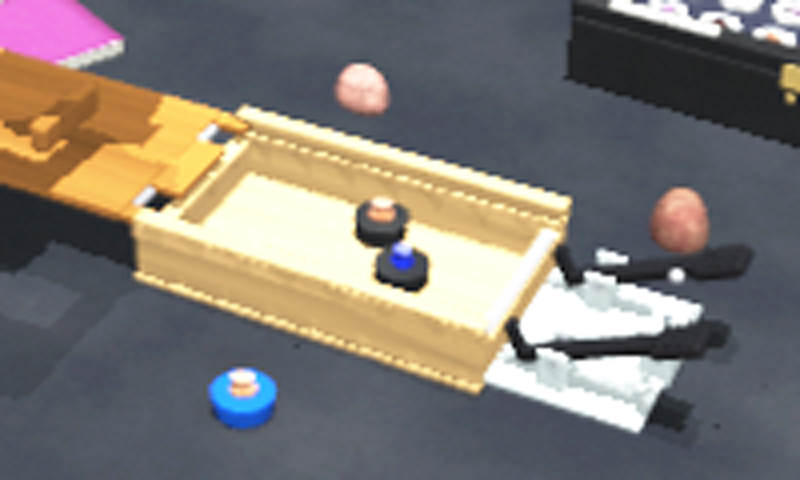

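Both jars are upright and flat on the floor, so the job can go on. Grasping the rib.

```bash
python3 -m handwheel '{"claw":[4,4,4,4,4,4,3,1,0.8,0.8,0.8,0.8],"delta_pos":[[4,0,-0.1],[8,0,-0.1],[10,0,-0.1],[11.5,0,-0.1],[11.9,0,-0.1],[11.9,0,-0.1],[11.9,0,-0.1],[11.9,0,-0.1],[11.9,0,-0.1],[11.9,0,-0.1],[11.9,0,-0.1],[11.9,0,-0.1]],"twist":[0,0,0,0,0,0,0,0,0,0,0,0]}' 50
python3 - <<'E'
from h import *
go(box(0.002,-0.03,0.045)); print(tobox(robot.sense()['position']))
E
```

```text
time_s: 29.15
position: [0.6212, 0.1422, 0.0474]
tool_rot: [[0.001, 0.998, 0.068], [-0.001, 0.068, -0.998], [-1.0, 0.001, 0.001]]
wrist_force: [-1.8, -4.2, 5.7]
gripper_width: 0.0107
at [0.6212 0.1422 0.0474] dcm [ 0.26 -0.09 22.29] q6 88.9 w 0.0107 F [-1.8 -4.2  5.7]
[0.0029 0.1929]
```

Gripped. Sliding the lid shut now, slowly, stopping before the ridge.

```bash
python3 -m handwheel '{"claw":[0.8,0.8,0.8,0.8,0.8,0.8,0.8,0.8,0.8,0.8,0.8,0.8,0.8,0.8,0.8,0.8,0.8,0.8],"delta_pos":[[0,0,0.5],[0,0,1.5],[0,0,2.7],[0,0,3.9],[0,0,5.1],[0,0,6.3],[0,0,7.5],[0,0,8.7],[0,0,9.9],[0,0,11.1],[0,0,12.3],[0,0,13.5],[0,0,14.7],[0,0,15.9],[0,0,17.1],[0,0,18.3],[0,0,19],[0,0,19]],"twist":[0,0,0,0,0,0,0,0,0,0,0,0,0,0,0,0,0,0]}' 60
python3 - <<'E'
from h import *
go(box(0.002,-0.03,0.045)); print(tobox(robot.sense()['position']))
snap('wrist','w15')
E
```

```text
time_s: 31.4
position: [0.6333, -0.0474, 0.0474]
tool_rot: [[-0.001, 0.998, 0.067], [-0.0, 0.067, -0.998], [-1.0, -0.001, 0.0]]
wrist_force: [-5.8, -1.9, 7.7]
gripper_width: 0.0099
at [ 0.6333 -0.0474  0.0474] dcm [ 0.24 -0.02  3.29] q6 71.7 w 0.0099 F [-5.8 -1.9  7.7]
[0.0022 0.0029]
```

View pics/w15.png

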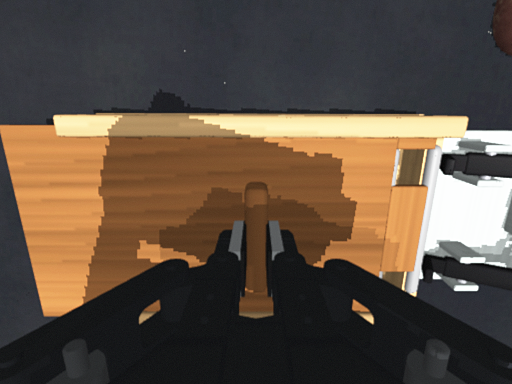

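```bash
python3 -m handwheel '{"claw":[0.8,0.8,0.8,0.8,0.8,0.8,0.8,0.8,0.8],"delta_pos":[[0,0,0.5],[0,0,1.1],[0,0,1.6],[0,0,2],[0,0,2.4],[0,0,2.8],[0,0,3.2],[0,0,3.4],[0,0,3.4]],"twist":[0,0,0,0,0,0,0,0,0]}' 60
python3 - <<'E'
from h import *
print(tobox(robot.sense()['position']),robot.sense()['wrist_force'])
E
```

```text
time_s: 32.58
position: [0.6354, -0.0795, 0.0475]
tool_rot: [[-0.001, 0.998, 0.068], [0.002, 0.068, -0.998], [-1.0, -0.001, -0.002]]
wrist_force: [-5.9, 3.0, 9.5]
gripper_width: 0.0099
[ 0.0021 -0.0293] [-5.8706  3.0315  9.4572]
```

```bash
python3 -m handwheel '{"claw":[0.8,0.8,0.8,0.8,0.8],"delta_pos":[[0,0,0.2],[0,0,0.4],[0,0,0.6],[0,0,0.6],[0,0,0.6]],"twist":[0,0,0,0,0]}' 60
python3 - <<'E'
from h import *
print(tobox(robot.sense()['position']),robot.sense()['wrist_force'])
snap('wrist','w16')
E
```

```text
time_s: 33.2
position: [0.6354, -0.0798, 0.0474]
tool_rot: [[-0.003, 0.998, 0.067], [0.012, 0.067, -0.998], [-1.0, -0.002, -0.012]]
wrist_force: [-5.5, 22.3, 15.2]
gripper_width: 0.0099
[ 0.0021 -0.0296] [-5.4966 22.3366 15.221 ]
```

View pics/w16.png

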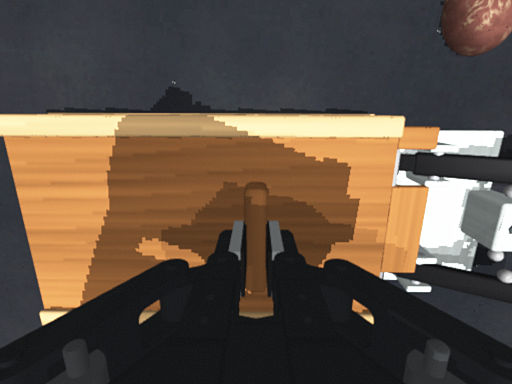

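```bash
python3 -m handwheel '{"claw":[0.8,4,4,4,4,4,4,4,4],"delta_pos":[[0,0,-0.6],[0,0,-0.6],[0,0,-0.6],[0,0,-0.6],[-2,0,-0.6],[-7,0,-0.6],[-12,0,-0.6],[-12,0,-0.6],[-12,0,-0.6]],"twist":[0,0,0,0,0,0,0,0,0]}' 50
python3 - <<'E'
from h import *
go(box(-0.05,-0.2,0.165))
E
```

```text
time_s: 34.38
position: [0.6356, -0.0807, 0.167]
tool_rot: [[0.001, 0.998, 0.067], [-0.0, 0.067, -0.998], [-1.0, 0.001, 0.0]]
wrist_force: [-0.8, 1.2, 0.1]
gripper_width: 0.0402
at [ 0.6356 -0.0807  0.167 ] dcm [ 0.19 -5.23 16.94] q6 68.8 w 0.0402 F [-0.8  1.2  0.1]
```

```bash
python3 -m handwheel '{"claw":[2,0,0,0,0,0,0,0],"delta_pos":[[0,-2,3],[0,-4,8],[0,-5.2,13],[0,-5.2,16.9],[0,-5.2,16.9],[0,-5.2,16.9],[0,-5.2,16.9],[0,-5.2,16.9]],"twist":[0,0,0,0,0,0,0,0]}' 50
python3 - <<'E'
from h import *
go(box(-0.036,-0.2,0.07))
snap('wrist','w17'); snap('top','t17',(190,120,390,240),4)
E
```

```text
time_s: 35.38
position: [0.5953, -0.2517, 0.1661]
tool_rot: [[-0.0, 0.998, 0.069], [0.0, 0.069, -0.998], [-1.0, -0.0, -0.0]]
wrist_force: [0.4, -1.1, -0.4]
gripper_width: 0.0
at [ 0.5953 -0.2517  0.1661] dcm [9.61 1.35 0.16] q6 53.1 w 0.0 F [ 0.4 -1.1 -0.4]
```

View pics/w17.png

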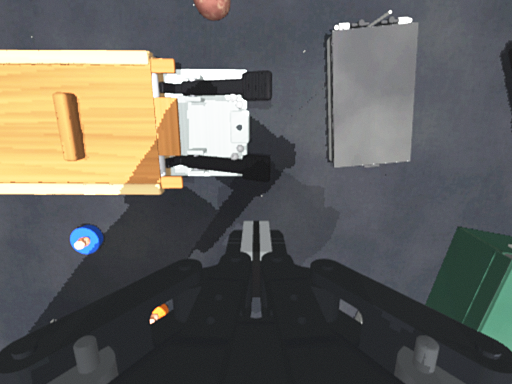

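View pics/t17.png

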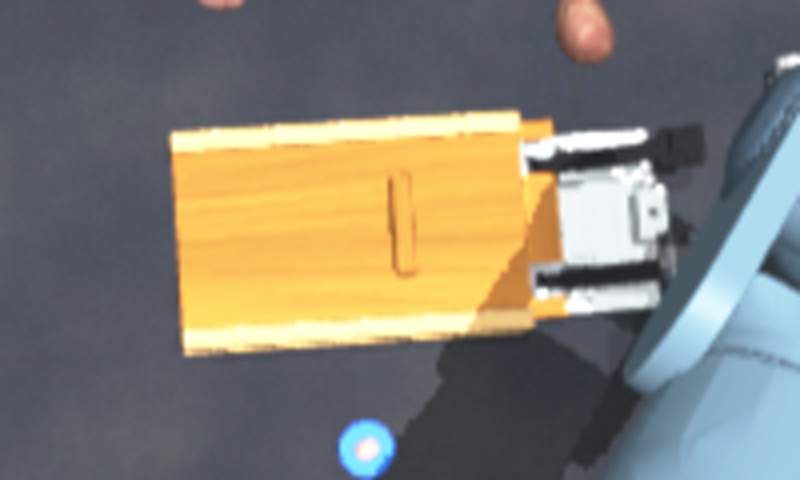

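The lid is fully shut, flush at the left edge. The pads are at (257,167) near and (258,86) far.

Run:
```python
from h import *
c=robot.calibration('wrist')
for u,v in((257,167),(258,86)): p=at(c,u,v,.055); print(p,tobox(p))
go([0.611,-0.251,0.07])
```

```text
[ 0.6129 -0.2533  0.055 ] [-0.032  -0.2012]
[ 0.6831 -0.2493  0.055 ] [ 0.0383 -0.202 ]
at [ 0.5953 -0.2521  0.1663] dcm [ 9.63  1.57 -0.  ] q6 53.1 w -0.0 F [-0.2 -0.2 -0.2]
```

```bash
python3 -m handwheel '{"claw":[0,0,0,0,0,0,0,0,0,0,0,0,0,0],"delta_pos":[[2,1.6,0],[6,1.6,0],[9,1.6,0],[10.5,1.6,0],[11.2,1.6,0.1],[11.8,1.6,0.2],[12.4,1.6,0.2],[12.9,1.6,0.2],[13.4,1.6,0.2],[13.8,1.6,0.2],[14.1,1.6,0.2],[14.3,1.6,0.2],[14.3,1.6,0.2],[14.3,1.6,0.2]],"twist":[0,0,0,0,0,0,0,0,0,0,0,0,0,0]}' 50
```

```text
time_s: 37.22
position: [0.6115, -0.2539, 0.0236]
tool_rot: [[0.0, 0.998, 0.068], [-0.0, 0.068, -0.998], [-1.0, 0.0, 0.0]]
wrist_force: [0.1, -0.3, 3.6]
gripper_width: 0.0
```

```bash
python3 -m handwheel '{"claw":[0,0,0,0,0,0,0],"delta_pos":[[-2,0,0],[-6,0,0],[-10,-2,0],[-14,-3,0],[-14,-3,0],[-14,-3,0],[-14,-3,0]],"twist":[0,0,0,0,0,0,0]}' 50
python3 - <<'E'
from h import *
snap('wrist','w18',(130,30,330,180),4); snap('scene','s18',(240,160,400,280),5)
go([0.6825,-0.2500,0.07])
E
```

```text
time_s: 38.1
position: [0.5806, -0.255, 0.1615]
tool_rot: [[-0.003, 0.998, 0.068], [0.002, 0.068, -0.998], [-1.0, -0.003, -0.002]]
wrist_force: [0.1, 0.9, -0.3]
gripper_width: -0.0001
at [ 0.5808 -0.2552  0.1617] dcm [ 9.15 10.2   0.18] q6 52.2 w -0.0006 F [-0.2 -0.2 -0.1]
```

View pics/w18.png

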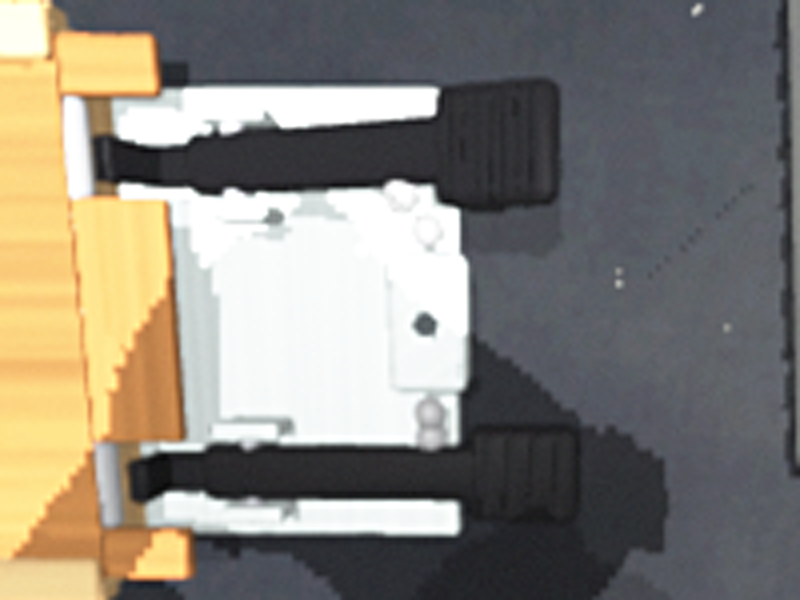

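View pics/s18.png

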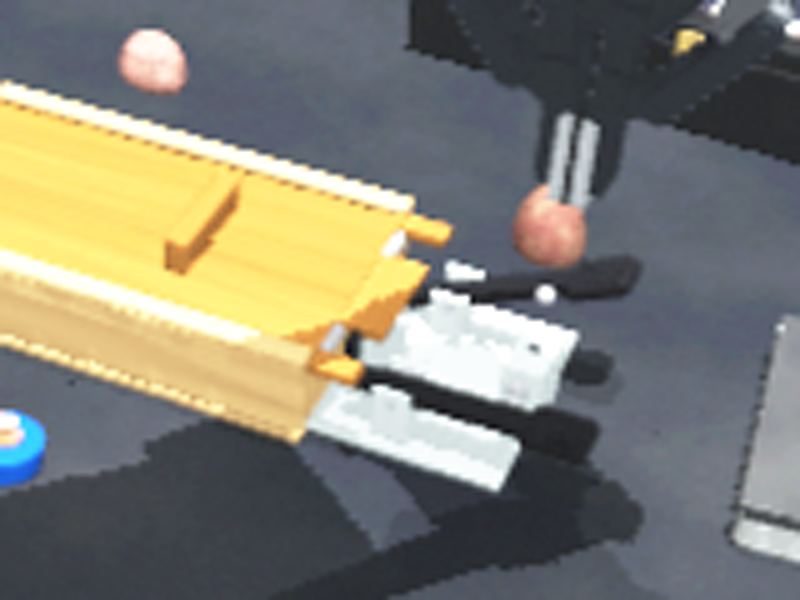

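The near lever is down and holding. Now the far one.

```bash
python3 -m handwheel '{"claw":[0,0,0,0,0,0,0,0,0,0,0,0,0,0,0,0,0],"delta_pos":[[0,4,0],[0,8,0],[2,10.2,0],[6,10.2,0],[8.5,10.2,0],[10,10.2,0],[10.7,10.2,0],[11.3,10.2,0],[11.9,10.2,0],[12.4,10.2,0],[12.9,10.2,0],[13.3,10.2,0],[13.6,10.2,0],[13.8,10.2,0],[13.8,10.2,0],[13.8,10.2,0],[13.8,10.2,0]],"twist":[0,0,0,0,0,0,0,0,0,0,0,0,0,0,0,0,0]}' 50
python3 -m handwheel '{"claw":[0,0,0,0,0,0,0,0,0],"delta_pos":[[-2,0,0],[-6,0,0],[-10,-2,0],[-14,-6,0],[-14,-10,0],[-14,-14,0],[-14,-14,0],[-14,-14,0],[-14,-14,0]],"twist":[0,0,0,0,0,0,0,0,0]}' 50
python3 - <<'E'
from h import *
snap('wrist','w19'); snap('scene','s19',(200,140,400,280),4); snap('top','t19')
E
```

```text
time_s: 40.33
position: [0.683, -0.2488, 0.0253]
tool_rot: [[-0.0, 0.998, 0.068], [0.0, 0.068, -0.998], [-1.0, -0.0, -0.0]]
wrist_force: [-1.7, -0.8, 3.8]
gripper_width: -0.0001
time_s: 41.45
position: [0.5445, -0.2584, 0.1659]
tool_rot: [[0.001, 0.998, 0.068], [-0.001, 0.068, -0.998], [-1.0, 0.001, 0.001]]
wrist_force: [0.4, -0.1, 0.4]
gripper_width: 0.0002
```

View pics/w19.png

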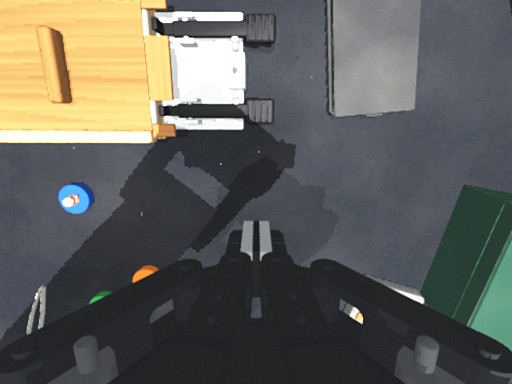

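View pics/s19.png

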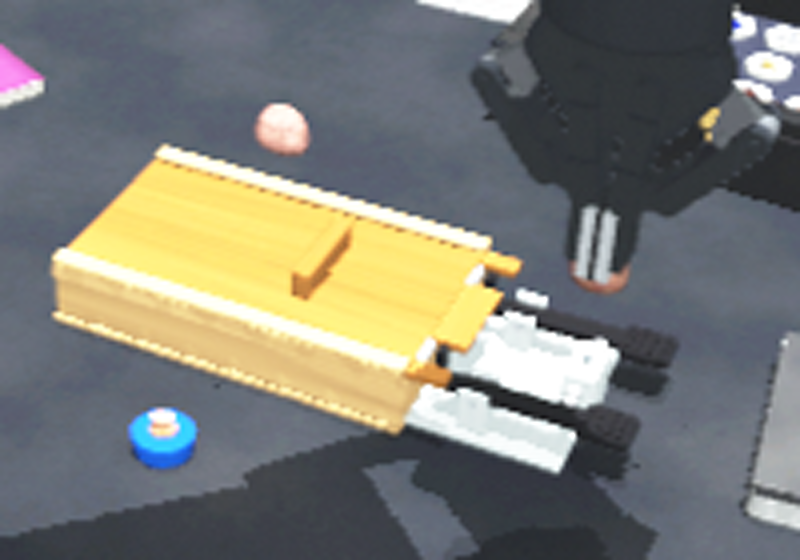

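View pics/t19.png

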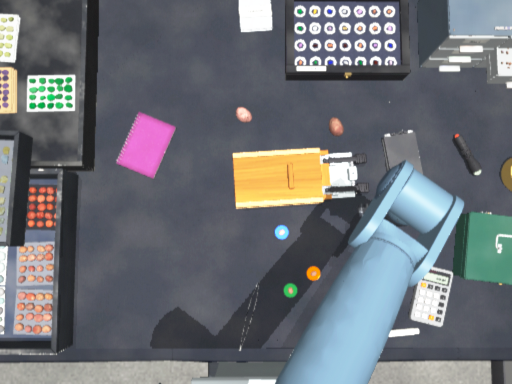

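Both levers look level, the lid is shut, and the stones, notebook and decoys are in place. Checking the pads numerically.

Run:
```python
from h import *
c=robot.calibration('wrist')
for z in(.026,.055):
    a=tobox(at(c,260,110,z));b=tobox(at(c,261,28,z)); print(z,a,b,b[0]-a[0])
s=robot.sense(); print(s['position'],s['wrist_force'],s['time_s'])
```

```text
0.026 [-0.0331 -0.2069] [ 0.0381 -0.2075] 0.07113471910925026
0.055 [-0.0329 -0.2065] [ 0.0309 -0.207 ] 0.06382235358787175
[ 0.5441 -0.2582  0.1653] [ 0.9552  0.206  -0.2438] 41.6
```

The pad spacing comes out at 71 mm for z = 26 mm, against 72 mm expected, and y is -0.207. Both levers are therefore held down. Handing in.

Run:
```python
from h import *
print(robot.finish_job())
```

```text
the job is handed in; nothing more can be done
None
```

The job is done and handed in at about 42 s. I slid the lid open, stood both black jars that were out upright on the box floor, and slid the lid shut. Then I pressed the near lever down, followed by the far one.

- **Jars:** Only two black jars were out. One was knocked about 4 cm aside inside the box after I placed it. Before closing the lid I checked that both were still upright on the floor, so I left it there.
- **Lid:** It travelled 0.222 m back to a hard stop, at 22 N. Its edge is flush with the box end in the pictures.
- **Levers:** After release, the pictures show both level. The measured pad spacing is 71 mm if the pads are at the held-down height, against 72 mm expected; at the raised height it would be 64 mm.
- **Everything else:** The stones, the notebook and the coloured look-alikes look undisturbed, and the robot is clear of everything.

No check failed. The wrist and top cameras disagreed by up to 4 mm, which did not affect any grasp or press.

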